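# Load a pipe under the sprung hold-down of a welding cradle

### The arm

A 6-joint arm with a two-finger parallel gripper is mounted at the origin on the work surface. World frame = base frame: x ahead of the robot, y to its left, z up, the work surface at z = 0. Lengths are in mm, angles in rad, forces in N, time in s.
With the tool pointing down it reaches from about 275 to 1000 mm from the base axis. Payload 8.4 kg.
Tool frame: the origin (TCP) lies midway between the tips of the shut fingers; the grasp point (between the pads) lies 19 mm behind it; z points along the fingers, y is the line along which they close (so a half turn about z gives the same grasp; the last joint's range is limited). The gripper opens to 85 mm and grips with 20 to 120 N. Pads are 22 mm wide; open, the fingers measure 114 mm over their backs; the gripper's body (76 mm by 85 mm) begins 54 mm behind the grasp point. The pads swing forward as they close: fully open they stand 13 mm farther back than shut.
Start: joints at [1.184, 0.353, 1.633, -0, 1.155, -0.002], TCP at [234.607, 579.299, 231.281] pointing down, gripper open.
Joint ranges: [-2.63, 2.63], [-0.92, 2.1], [0.06, 2.66], [-1.3, 4.44], [0, 2.69], [-3.02, 3.02]. Speed limits (rad/s): [2.22, 2.22, 2.79, 3.14, 3.14, 3.14].

### API

Orientations are given as [roll, pitch, yaw] about the fixed x, y, z axes, in that order (R = Rz(yaw) Ry(pitch) Rx(roll)).
In Python, from rig import r gives the robot as it stands.
- The arm moves only by the shell command python3 -m inch 'ROWS' [OPENING] [FORCE]. ROWS is JSON, a list that holds one entry, the list of rows, each a list of 6 numbers: the shift along the tool's x, y, z scaled (see below), then the turn, a rotation vector about the tool's x, y, z scaled (see below). In form: [[[tx, ty, tz, wx, wy, wz], ...]]. A call has 1 to 8 rows; each row is the pose to reach, as a shift and turn from the pose commanded when the call began, along the tool's axes at that moment, turning the shorter way round; what a row does not reach only later rows make up. The controller multiplies each number of a shift by 20 cm and each number of a turn by pi rad. A row lasts 1/12 s, in which the tool goes at most 41.7 mm and 7.16 degrees, less where a joint would pass 70% of its speed; a pose out of reach is approached as far as the arm can. A call with a number of a shift or a turn outside -1 to 1 is refused whole. A call with a gripper value outside its range is refused whole. OPENING is the gripper's target within -1 to 1 (fully open at 1, half-way at 0, shut at -1), set as the call begins (- or left out, the last holds). The fingers move at their own pace and stop on an object; FORCE is the grip in N (left out, the last holds). Time passes only in rows, so rows that repeat a pose let the fingers close. It gives the time, the measured TCP pose, the force, the opening and the grip force at its end, in the units of the state.
- r.sense(): the state, without advancing time (a new reading comes with each control period).
- r.grab_frame(name): name is "side" or "top"; returns the picture (480x640x3 uint8, red, green, blue); there is no depth.
- r.camera_info(name): a dict with "K" (3x3 intrinsics, pixels), "rvec" (rotation vector, rad) and "tvec" (3), from world to camera coordinates, as OpenCV has them. Camera axes: x right, y down, z forward; pixel columns grow to the right and rows downward; lengths in mm; the calibration is good to about 2 mm. A picture is of the moment at which its call begins. camera_info takes no time and is no camera call.
- r.sign_off(): hands the job in; it is judged then, once.
The state is a dict: "clock": time; "qpos": joint angles; "qvel": joint speeds; "joint_efforts": joint torques, N m; "eef_pos": TCP position; "tcp_rot": TCP orientation; "contact_force": force on the tool from outside, world axes, zero at the start; "wrist_torque": the same for the moment, N m; "opening": opening from 0.0 (shut) to 1.0 (fully open); "grasp_force": force on a finger pad.
Only numpy, scipy, OpenCV 4.12 (cv2) and the standard library are available. Lean on these libraries where they do the work, as an engineer would, in place of code of your own. Each camera call takes 0.05 s, during which the arm holds its last target. There are 200 camera calls.

### The job

Pick the loose pipe off its rest, use its end to push the sprung hold-down arm of the welding cradle back, and slide it along the trough beneath the arm until its end is pressed gently but firmly against the stop, without shifting the stop from its setting or ramming the pipe into the cradle. Let go so that the pipe lies fully down in the trough, still against the stop, with the arm bearing down on it; leave everything else on the table where it is.

Things in the scene. Friction and masses are not known exactly. Their poses are not given: they have to be found in the camera images.
- pipe: the work: plain steel pipe, 40 mm across, 150 mm long, about 0.25 kg, both ends alike; origin at its middle, on its axis (already the centre), x along its axis. It starts lying level on a low rest, axis 33 mm above the table. Grip it across its sides from above, 40 to 45 mm behind the middle, since only the rear 60 mm or so stays outside the cradle in the end
- rest: low fixed rest under the pipe: plate 110 x 52 mm, 8 mm thick, with two round rails along its x, 8 mm thick, 24 mm apart, tops 16 mm above the table; origin at the centre of its underside
- mouth (a point): open near end of the cradle's V trough, at the height (48 mm) where the axis of a pipe lying in the V runs. x: level, along the trough towards the stop; z up. 90 degree V of smooth oiled angle iron, 76 mm long, bottom 28 mm below this line, edges 20 mm above the bottom. Base plate 158 x 80 x 12 mm starts under the mouth; nothing stands in front of it, the V's first 20 mm are open from above
- stop_block (a point): middle of the steel block at the trough's far end, 132 mm beyond the mouth, that carries the end stop (stop_plate): a plate 34 wide x 24 high x 8 mm on a rod, square to the trough, at the seated pipe's axis height. The stop is set anew each time: its face is 75 to 92 mm beyond the mouth; that is not measured, so find it by feel. Held by clamp friction only: over about 16 N shifts it
- holddown (a joint): sprung hold-down arm, hinged on a level axis across the trough 130 mm beyond the mouth, 85 mm above the table, reaching back over the trough. 0 = down, empty; grows as it is pushed back and up (rad, to 0.7); about 0.12 with the pipe seated beneath. The spring drives it down: about 3 N at the shoe when empty, 4 N on the pipe
- shoe (a point): lowest point of the hold-down's round, smooth shoe, 26 mm wide. Empty: 51 mm beyond the mouth, 59 mm above the table (9 mm lower than a seated pipe's top). A ramp rises from it towards the mouth at 24 degrees, ending 20 mm beyond the mouth, 73 mm up: a pipe end slid in along the V meets it 29 mm or so beyond the mouth and lifts the arm (5 to 15 N along the trough), then drags with a few N
- tube_short: bystander: short plain tube standing on end, 36 mm across, 60 mm tall, between the two work places; origin at the centre of its underside
- tube_wide: bystander: wider dark tube standing on end, 50 mm across, 75 mm tall, farther out on the table; origin at the centre of its underside
- flat_bar: bystander: flat steel bar 150 x 30 x 6 mm lying on the table, its long axis along its own x; origin at the centre of its underside
- hammer: bystander: hammer lying on the right of the table; origin at its underside
- brush: bystander: brush lying on the left of the table; origin at its underside
Mind the look-alikes: they are no part of the job. What is shaped like the pipe but brown or red is not meant.

How it is judged:
By the outcome, as a careful person would: the job done as asked, in the order asked, and still so for the second after the job is handed in, with the robot touching nothing.
It also fails if it takes over 67 s, if anything falls off the work surface, if the arm or the gripper's body presses on something with over 40 N, if the wrist force passes 120 N, or if a joint passes its speed limit or range.

## Working session

There is one attempt and no reset: what is moved stays moved. The work goes in short steps, Python scripts to look and compute and a shell command to move; the robot and the scene stay as the last step left them, time stands still between calls to the robot, and variables do not carry over. Pictures are saved under pics/ and viewed, at most 10 in all, crops included, and the job is handed in when it is done.

```bash
mkdir -p pics; ls; python3 - <<'E'
from rig import r
import cv2
for n in("side","top"):
    cv2.imwrite(f"pics/{n}0.png",r.grab_frame(n)[:,:,::-1]); print(n,r.camera_info(n))
s=r.sense();print(s["eef_pos"],s["tcp_rot"],s["contact_force"],s["clock"])
E
```

```text
pics
side {'K': array([[569.61891116,   0.        , 315.05518629],
       [  0.        , 569.61891116, 242.29364746],
       [  0.        ,   0.        ,   1.        ]]), 'rvec': array([ 0.09534458, -2.88965289,  1.17328327]), 'tvec': array([ 569.79122084,   53.18434913, 1311.16111318])}
top {'K': array([[461.61424881,   0.        , 320.66945009],
       [  0.        , 461.61424881, 236.6133071 ],
       [  0.        ,   0.        ,   1.        ]]), 'rvec': array([ 2.1254502 , -2.17346416,  0.11003254]), 'tvec': array([  48.6384721 ,  562.31161131, 1197.77237648])}
[234.44943445 578.90052041 230.63533868] [-3.14033075e+00 -2.20939599e-05  2.75676582e+00] [0.25009296 0.13528551 0.32789521] 0.1
```

View pics/top0.png

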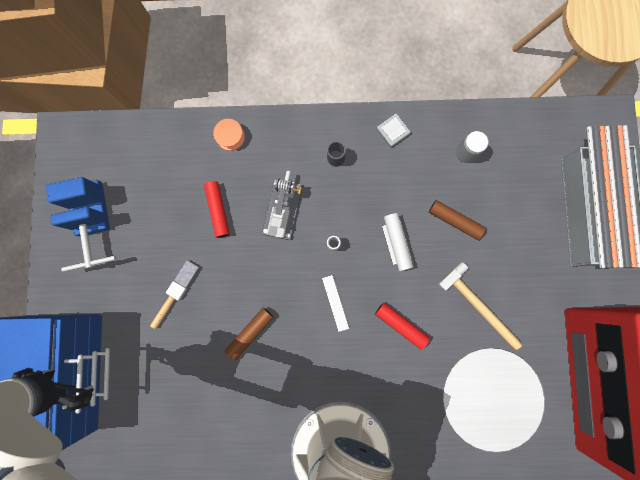

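View pics/side0.png

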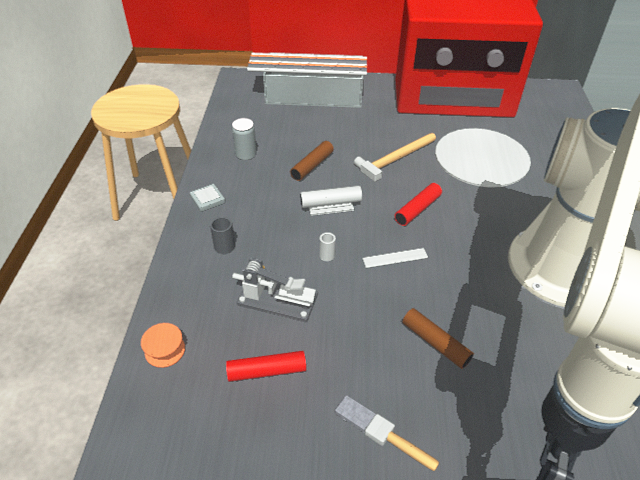

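The top view shows the pipe at about (398,242) on its rest. The cradle is at about (285,207), with its mouth at the lower end (~(278,236)) and the stop block at ~(290,183). I'll enlarge both.

```bash
cat > h.py <<'E'
import numpy as np, cv2
from scipy.spatial.transform import Rotation as R
from rig import r
def cam(n):
    c=r.camera_info(n); return c["K"],cv2.Rodrigues(c["rvec"])[0],np.array(c["tvec"])
def ray(n,uv,z):
    K,Rm,t=cam(n); d=Rm.T@np.linalg.solve(K,[uv[0],uv[1],1]); o=-Rm.T@t
    return o+d*(z-o[2])/d[2]
def proj(n,p):
    c=r.camera_info(n); return cv2.projectPoints(np.array(p,float).reshape(-1,3),c["rvec"],c["tvec"],c["K"],None)[0][:,0]
def tri(a,b):
    A=[]
    for n,(u,v) in(("top",a),("side",b)):
        K,Rm,t=cam(n);P=K@np.c_[Rm,t];A+=[u*P[2]-P[0],v*P[2]-P[1]]
    A=np.array(A);return np.linalg.lstsq(A[:,:3],-A[:,3],rcond=None)[0]
def crop(img,x,y,w,h,s):
    return cv2.resize(img[y:y+h,x:x+w],None,fx=s,fy=s,interpolation=cv2.INTER_CUBIC)
E
python3 - <<'E'
import cv2,numpy as np
from h import crop
t=cv2.imread("pics/top0.png");s=cv2.imread("pics/side0.png")
a=np.hstack([crop(t,250,160,80,90,5)[:300*2],crop(t,365,195,80,90,5)])
b=np.hstack([crop(s,225,250,100,37*2,4)[:296],crop(s,280,170,100,74,4)])
cv2.imwrite("pics/c0.png",np.vstack([a[:,:800],b])[:,:800] if a.shape[0]+b.shape[0]<=600 else cv2.resize(np.vstack([a,b]),(800,a.shape[0]+b.shape[0])))
cv2.imwrite("pics/ctop.png",np.hstack([crop(t,257,163,50,80,7.5),crop(t,372,200,50,80,7.5)]))
cv2.imwrite("pics/cside.png",np.vstack([crop(s,225,255,100,70,5)[:, :],crop(s,290,175,100,50,5)]))
E
```

```text
(no output)
```

View pics/ctop.png

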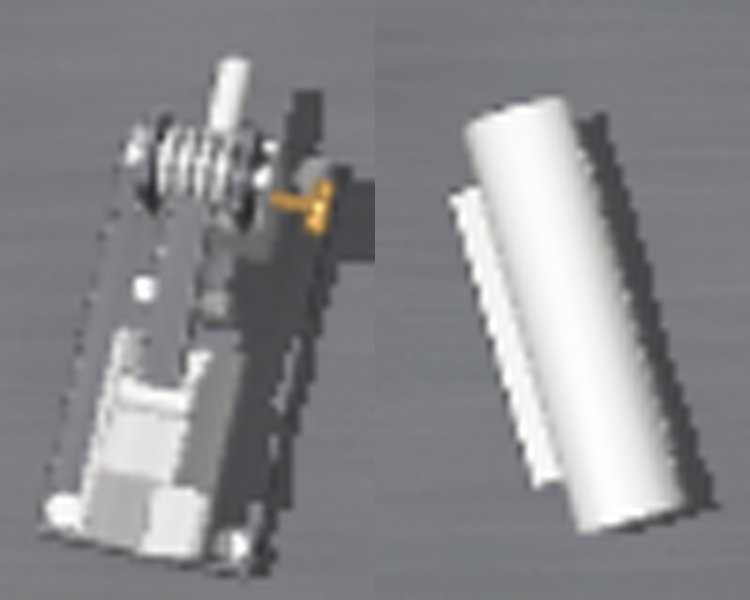

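View pics/cside.png

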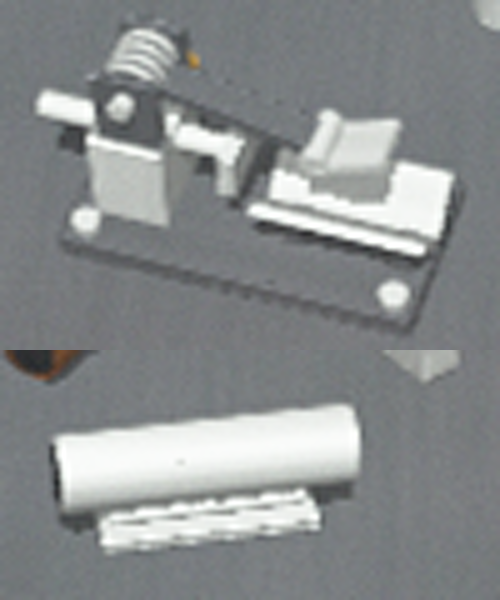

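Crops read: the cradle mouth is at top px ≈(276,236) and the rod tip at (288,171). The pipe ends are at top (441,214) and (456,270) in crop terms, and the side view agrees. Next I'll fit the poses.

```bash
cat > fit.py <<'E'
from h import *
from scipy.optimize import least_squares
T=lambda u,v,ox:(u/7.5+ox,v/7.5+(163 if ox==257 else 200))
S=lambda u,v,ox,oy:(u/5+ox,v/5+oy)
def fit(obs,x0,lab):
    def w(p,m):
        c,s=np.cos(p[2]),np.sin(p[2]); return [p[0]+c*m[0]-s*m[1],p[1]+s*m[0]+c*m[1],m[2]]
    f=lambda p:np.ravel([proj(n,w(p,m))[0]-np.array(uv) for n,m,uv in obs])
    q=least_squares(f,x0,loss="soft_l1",x_scale=[10,10,.1]); print(lab,q.x.round(3)); print(f(q.x).reshape(-1,2).round(1).tolist()); return q.x
C=lambda u,v:T(u,v,257); D=lambda u,v:S(u,v,225,255)
m=ray("top",(276,236),20)
fit([("top",(0,0,20),C(142,550)),("top",(0,20,40),C(80,541)),("top",(0,-20,40),C(206,558)),("top",(0,40,12),C(40,530)),("top",(130,0,85),C(197,163)),
("side",(0,-20,40),D(458,170)),("side",(0,20,40),D(430,248)),("side",(76,20,40),D(248,210)),("side",(0,40,12),D(410,322)),("side",(158,40,12),D(64,238))],[m[0],m[1],0],"mouth")
P=lambda u,v:T(u,v,372); Q=lambda u,v:S(u,v,290,175)
m=ray("top",(398,242),33)
fit([("top",(75,0,33),P(517,112)),("top",(-75,0,33),P(631,517)),("side",(75,0,33),Q(60,124)),("side",(-75,0,33),Q(357,94))],[m[0],m[1],.2],"pipe")
for n,uv,z in(("short",(334,242),60),("wide",(336,147),75)):print(n,ray("top",uv,z)[:2])
E
python3 fit.py
```

```text
mouth [ 5.66136e+02  1.58908e+02 -2.05000e-01]
[[-0.5, 0.9], [-0.5, -0.1], [-2.6, 0.3], [-0.9, 1.3], [-1.1, 0.7], [-1.5, -0.7], [-1.1, -2.0], [0.5, -2.1], [0.4, -1.1], [-1.4, -0.4]]
pipe [ 5.42203e+02 -3.00618e+02  2.13000e-01]
[[-0.8, -0.4], [-1.0, 0.2], [3.3, -34.2], [-0.7, -33.1]]
short [545.1794092    1.12711994]
wide [795.87466851 -10.20001572]
```

```bash
sed -i 's/T(u,v,372)/T(u-375,v,372)/' fit.py; python3 fit.py
```

```text
mouth [ 5.66136e+02  1.58908e+02 -2.05000e-01]
[[-0.5, 0.9], [-0.5, -0.1], [-2.6, 0.3], [-0.9, 1.3], [-1.1, 0.7], [-1.5, -0.7], [-1.1, -2.0], [0.5, -2.1], [0.4, -1.1], [-1.4, -0.4]]
pipe [ 5.41975e+02 -1.69020e+02  2.28000e-01]
[[-0.5, 0.9], [-0.6, 1.3], [-0.6, -1.0], [-1.2, -1.3]]
short [545.1794092    1.12711994]
wide [795.87466851 -10.20001572]
```

```bash
cat >> h.py <<'E'
def go(x,y,z,yaw,pitch=0):
    s=r.sense(); R0=R.from_euler("xyz",s["tcp_rot"]); R1=R.from_euler("xyz",[np.pi,pitch,yaw])
    d=R0.inv().apply(np.array([x,y,z])-s["eef_pos"])/200; w=(R0.inv()*R1).as_rotvec()/np.pi
    print("shift",d.round(3),"turn",w.round(3),"clock",round(s["clock"],2),"pos",np.round(s["eef_pos"],1),"F",np.round(s["contact_force"],1),"q6",round(s["qpos"][5],2))
E
python3 -c "
from h import *
go(501,-178.5,120,.228-np.pi); go(400,150,200,.228-np.pi)"
```

```text
shift [-2.657 -3.009  0.557] turn [-0.    -0.    -0.195] clock 0.1 pos [234.4 578.9 230.6] F [0.3 0.1 0.3] q6 -0.0
shift [-1.572 -1.677  0.155] turn [-0.    -0.    -0.195] clock 0.1 pos [234.4 578.9 230.6] F [0.3 0.1 0.3] q6 -0.0
```

```bash
R='[[[-0.88,-1,0.18,0,0,0],[-0.88,-1,0.18,0,0,0],[-0.88,-1,0.18,0,0,0],[-0.88,-1,0.18,0,0,0],[-0.88,-1,0.18,0,0,0],[-0.88,-1,0.18,0,0,0],[-0.88,-1,0.18,0,0,0],[-0.88,-1,0.18,0,0,0]]]'
python3 -m inch '[[[-0.88,-1,0,0,0,0],[-0.88,-1,0,0,0,0],[-0.88,-1,0,0,0,0],[-0.88,-1,0,0,0,0],[-0.88,-1,0,0,0,0],[-0.88,-1,0,0,0,0],[-0.88,-1,0,0,0,0],[-0.88,-1,0,0,0,0]]]' 0.5
python3 -m inch '[[[-0.88,-1,0,0,0,0],[-0.88,-1,0,0,0,0],[-0.88,-1,0,0,0,0],[-0.88,-1,0,0,0,0],[-0.88,-1,0,0,0,0],[-0.88,-1,0,0,0,0],[-0.88,-1,0,0,0,0],[-0.88,-1,0,0,0,0]]]'
python3 -m inch '[[[-0.88,-1,0.2,0,0,-0.195],[-0.88,-1,0.2,0,0,-0.195],[-0.88,-1,0.2,0,0,-0.195],[-0.88,-1,0.2,0,0,-0.195],[-0.88,-1,0.2,0,0,-0.195],[-0.88,-1,0.2,0,0,-0.195],[-0.88,-1,0.2,0,0,-0.195],[-0.88,-1,0.2,0,0,-0.195]]]'
python3 -c "
from h import *
go(501,-178.5,120,.228-np.pi)"
```

```text
clock: 0.77
eef_pos: [323.1, 324.4, 231.1]
tcp_rot: [-3.14, 0.0, 2.754]
contact_force: [0.9, 0.7, -0.2]
opening: 0.751
grasp_force: 0.0
clock: 1.43
eef_pos: [411.9, 74.1, 231.3]
tcp_rot: [-3.141, 0.001, 2.753]
contact_force: [0.4, 1.4, 0.3]
opening: 0.755
grasp_force: 0.0
clock: 2.1
eef_pos: [501.1, -178.8, 190.3]
tcp_rot: [-3.14, 0.001, -2.915]
contact_force: [-1.0, -0.4, 0.8]
opening: 0.751
grasp_force: 0.0
shift [0.001 0.002 0.352] turn [-0.001  0.    -0.   ] clock 2.1 pos [ 501.1 -178.8  190.3] F [-1.  -0.4  0.8] q6 -2.14
```

```bash
python3 -m inch '[[[0,0,0.2,0,0,0],[0,0,0.4,0,0,0],[0,0,0.6,0,0,0],[0,0,0.6,0,0,0],[0,0,0.6,0,0,0]]]'
python3 - <<'E'
from h import *
go(501,-178.5,10,.228-np.pi)
t=r.grab_frame("top")[:,:,::-1];s=r.grab_frame("side")[:,:,::-1]
cv2.imwrite("pics/a1.png",np.hstack([crop(t,360,190,80,100,5),crop(s,290,150,80,100,5)]))
E
```

```text
clock: 2.52
eef_pos: [497.6, -173.4, 69.9]
tcp_rot: [3.139, -0.004, -2.913]
contact_force: [0.9, -0.1, 0.5]
opening: 0.75
grasp_force: 0.0
shift [-0.012 -0.03   0.299] turn [ 0.001 -0.001  0.   ] clock 2.52 pos [ 497.6 -173.4   69.9] F [ 0.9 -0.1  0.5] q6 -2.14
```

View pics/a1.png

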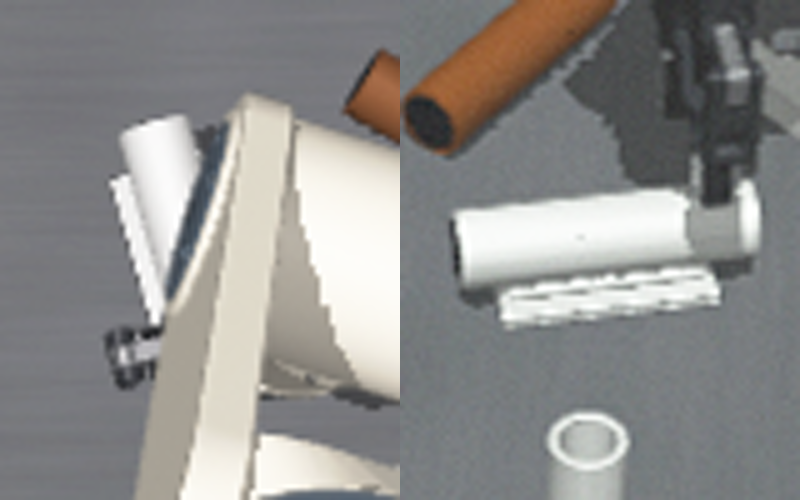

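The gripper straddles the pipe near its rear end: in the side view the finger is at crop (715,200) and the pipe end at (755,220). I'll settle the drift before descending.

```bash
python3 -m inch '[[[0,0,0,0,0,0],[0,0,0,0,0,0],[0,0,0,0,0,0]]]'
python3 -c "
from h import *
go(501,-178.5,10,.228-np.pi)"
```

```text
clock: 2.87
eef_pos: [499.9, -175.3, 73.1]
tcp_rot: [-3.14, 0.003, -2.914]
contact_force: [-0.9, -0.3, 0.3]
opening: 0.753
grasp_force: 0.0
shift [-0.001 -0.016  0.316] turn [-0.001  0.001 -0.   ] clock 2.87 pos [ 499.9 -175.3   73.1] F [-0.9 -0.3  0.3] q6 -2.14
```

```bash
python3 -m inch '[[[0,-0.01,0.08,0,0,0],[0,-0.01,0.16,0,0,0],[0,-0.01,0.24,0,0,0],[0,-0.01,0.3,0,0,0],[0,-0.01,0.3,0,0,0],[0,-0.01,0.3,0,0,0]]]'
python3 -c "
from h import *
go(501,-178.5,10,.228-np.pi)"
```

```text
clock: 3.37
eef_pos: [499.1, -177.0, 11.4]
tcp_rot: [3.141, -0.001, -2.914]
contact_force: [1.1, 0.4, 0.2]
opening: 0.751
grasp_force: 0.0
shift [-0.008 -0.01   0.007] turn [ 0. -0. -0.] clock 3.37 pos [ 499.1 -177.    11.4] F [1.1 0.4 0.2] q6 -2.14
```

```bash
python3 -m inch '[[[0,0,0,0,0,0],[0,0,0,0,0,0],[0,0,0,0,0,0],[0,0,0,0,0,0],[0,0,0,0,0,0],[0,0,0,0,0,0],[0,0,0,0,0,0],[0,0,0,0,0,0]]]' -1 30
python3 -m inch '[[[0,0,0,0,0,0],[0,0,0,0,0,0],[0,0,0,0,0,0],[0,0,0,0,0,0]]]' -1 60
```

```text
clock: 4.03
eef_pos: [500.2, -177.5, 12.3]
tcp_rot: [-3.14, 0.002, -2.914]
contact_force: [-0.1, -2.1, 7.8]
opening: 0.458
grasp_force: 30.4
clock: 4.37
eef_pos: [500.2, -177.5, 12.3]
tcp_rot: [-3.14, 0.002, -2.914]
contact_force: [-0.4, -1.3, 8.5]
opening: 0.45
grasp_force: 59.1
```

```bash
python3 -m inch '[[[0,0,-0.1,0,0,0],[0,0,-0.25,0,0,0],[0,0,-0.45,0,0,0],[0,0,-0.65,0,0,0],[0,0,-0.65,0,0,0],[0,0,-0.65,0,0,0]]]'
python3 - <<'E'
from h import *
a=-.205; u=np.array([np.cos(a),np.sin(a)]); m=np.array([566,159])
for d in(-60-75-42,-20-75-42): print(m+u*d)
p=m+u*(-177); go(*p,142,a+np.pi)
cv2.imwrite("pics/s2.png",r.grab_frame("side")[:,:,::-1])
E
```

```text
clock: 4.87
eef_pos: [500.6, -177.4, 143.5]
tcp_rot: [-3.139, 0.004, -2.914]
contact_force: [-0.4, -0.4, -3.9]
opening: 0.45
grasp_force: 61.1
[392.70620574 195.0313873 ]
[431.86864512 186.88870091]
shift [0.105 1.936 0.002] turn [-0.001  0.001  0.138] clock 4.87 pos [ 500.6 -177.4  143.5] F [-0.4 -0.4 -3.9] q6 -2.14
```

```bash

python3 -m inch '[[[0.01,0.1,0,0,0,0],[0.02,0.27,0,0,0,0],[0.03,0.45,0,0,0,0],[0.04,0.65,0,0,0,0],[0.05,0.8,0,0,0,0],[0.05,0.97,0,0,0,0],[0.05,0.97,0,0,0,0]]]'
python3 -m inch '[[[0.05,0.15,0,0,0,0.03],[0.05,0.3,0,0,0,0.06],[0.05,0.47,0,0,0,0.1],[0.05,0.64,0,0,0,0.138],[0.05,0.8,0,0,0,0.138],[0.05,0.92,0,0,0,0.138],[0.05,0.97,0,0,0,0.138],[0.05,0.97,0,0,0,0.138]]]'
python3 -m inch '[[[0,0,0,0,0,0],[0,0,0,0,0,0]]]'
python3 - <<'E'
from h import *
a=-.205; u=np.array([np.cos(a),np.sin(a)]); m=np.array([566,159])
p=m+u*(-177); go(*p,90,a+np.pi)
t=r.grab_frame("top")[:,:,::-1];s=r.grab_frame("side")[:,:,::-1]
cv2.imwrite("pics/t3.png",t);cv2.imwrite("pics/s3.png",s)
cv2.imwrite("pics/a3.png",np.hstack([crop(t,240,190,80,120,5),crop(s,250,230,80,120,5)]))
E
```

```text
clock: 5.5
eef_pos: [442.0, 13.8, 139.1]
tcp_rot: [3.139, -0.005, -2.911]
contact_force: [0.8, -0.6, -2.2]
opening: 0.448
grasp_force: 61.3
clock: 6.17
eef_pos: [390.8, 197.5, 139.9]
tcp_rot: [-3.14, -0.002, 2.939]
contact_force: [0.2, -0.3, -1.9]
opening: 0.448
grasp_force: 61.5
clock: 6.33
eef_pos: [391.8, 195.3, 140.5]
tcp_rot: [-3.14, -0.001, 2.936]
contact_force: [-0.3, 0.5, -1.3]
opening: 0.449
grasp_force: 61.5
shift [-0.005  0.     0.253] turn [-0. -0. -0.] clock 6.33 pos [391.8 195.3 140.5] F [-0.3  0.5 -1.3] q6 -0.91
```

View pics/a3.png

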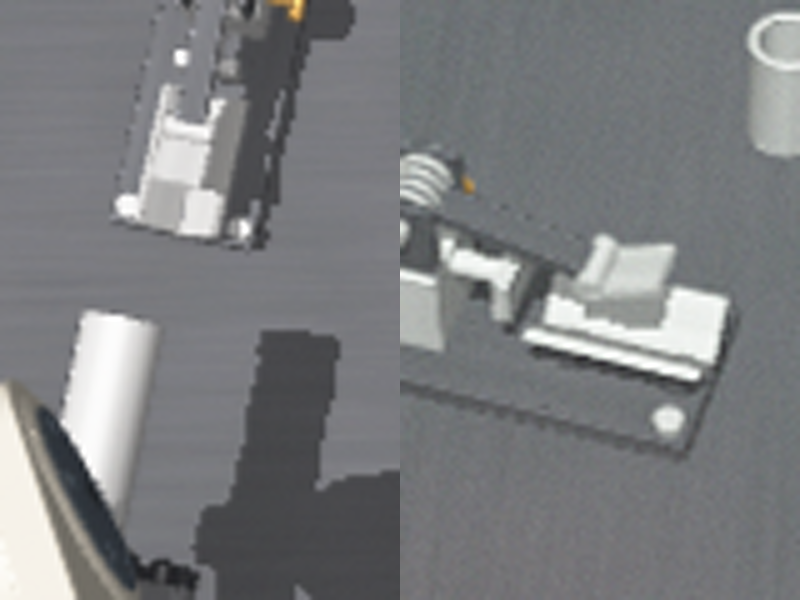

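```bash
python3 - <<'E'
from h import *
s=r.sense();e=np.array(s["eef_pos"]);yaw=s["tcp_rot"][2]
u=np.array([-np.cos(yaw),-np.sin(yaw),0]);v=np.array([-u[1],u[0],0]);c=e+[0,0,20.7]+u*42
out=[]
for n,f,(x,y,w,h) in(("top","t3",(240,245,80,75)),("side","s3",(300,200,80,75))):
    im=cv2.imread(f"pics/{f}.png")
    K=5;im=crop(im,x,y,w,h,K)
    def pl(pts,col): 
        q=((proj(n,pts)-[x,y]+.5)*K*8).astype(int); cv2.polylines(im,[q],False,col,1,cv2.LINE_AA,3)
    th=np.linspace(0,2*np.pi,40)
    for sgn in(75,-75): pl([c+u*sgn+20*(v*np.cos(k)+np.array([0,0,1])*np.sin(k)) for k in th],(0,0,255))
    pl([c-75*u,c+75*u],(255,0,0))
    out.append(im); print(n,proj(n,[c-75*u,c,c+75*u]).round(1).tolist())
cv2.imwrite("pics/o3.png",np.hstack(out))
E
```

```text
top [[250.8, 317.6], [257.2, 286.1], [263.5, 255.0]]
side [[420.5, 278.3], [381.2, 270.1], [342.9, 262.2]]
```

View pics/o3.png

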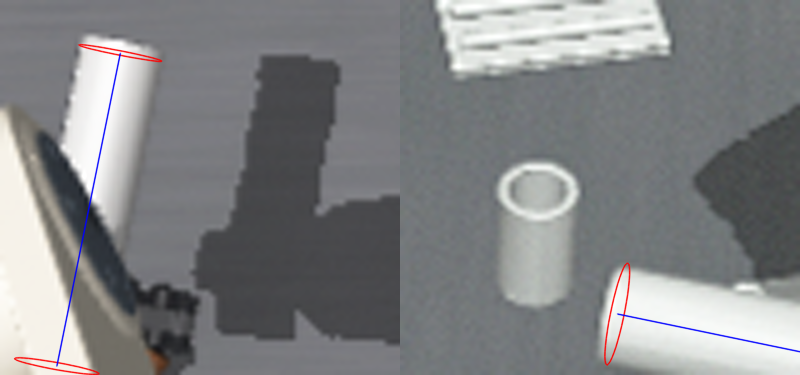

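Overlay: the real front end sits about 2 px (4 mm) ahead of the predicted one in both views, so the grip is about 46 mm behind the middle. Lateral fit is good. I'll go just in front of the mouth.

```bash
cat >> h.py <<'E'
A=-.205; U=np.array([np.cos(A),np.sin(A)]); M=np.array([566,159.])
def end(s,zax): go(*(M+U*(s-121)),zax-20.7,A+np.pi)
def where():
    s=r.sense();d=np.array(s["eef_pos"][:2])-M;f=s["contact_force"]
    print("end s",(d@U+121).round(1),"lat",(d@[-U[1],U[0]]).round(1),"axis z",round(s["eef_pos"][2]+20.7,1),"F along",round(f[0]*U[0]+f[1]*U[1],1),"lat",round(-f[0]*U[1]+f[1]*U[0],1),"z",round(f[2],1),"clock",round(s["clock"],1),"pitch,yaw",np.round(s["tcp_rot"][1:],3),"tq",np.round(s["wrist_torque"],2))
E
python3 -c "
from h import *
end(-12,54)"
```

```text
shift [-0.223  0.     0.538] turn [-0.    -0.    -0.001] clock 6.43 pos [392.1 195.2 140.9] F [ 0.  -0.7 -1.9] q6 -0.9
```

```bash
python3 -m inch '[[[-0.05,0,0.1,0,0,0],[-0.12,0,0.25,0,0,0],[-0.18,0,0.4,0,0,0],[-0.22,0,0.5,0,0,0],[-0.22,0,0.54,0,0,0],[-0.22,0,0.54,0,0,0],[-0.22,0,0.54,0,0,0],[-0.22,0,0.54,0,0,0]]]'
python3 - <<'E'
from h import *
where(); end(-12,54)
t=r.grab_frame("top")[:,:,::-1];s=r.grab_frame("side")[:,:,::-1]
cv2.imwrite("pics/a4.png",np.hstack([crop(t,250,180,50,75,8),crop(s,250,260,80,100,5)[:,:400] if 0 else cv2.resize(crop(s,255,265,80,75,5),(640,600))[:,:400]]))
E
```

```text
clock: 7.1
eef_pos: [435.4, 187.5, 34.4]
tcp_rot: [3.141, 0.001, 2.936]
contact_force: [0.1, -0.0, -2.0]
opening: 0.452
grasp_force: 61.5
end s -12.7 lat 1.3 axis z 55.1 F along 0.1 lat -0.0 z -2.0 clock 7.1 pitch,yaw [1.000e-03 2.936e+00] tq [0.03 0.12 0.  ]
shift [-0.003 -0.007  0.005] turn [ 0.  0. -0.] clock 7.1 pos [435.4 187.5  34.4] F [ 0.1 -0.  -2. ] q6 -0.96
```

View pics/a4.png

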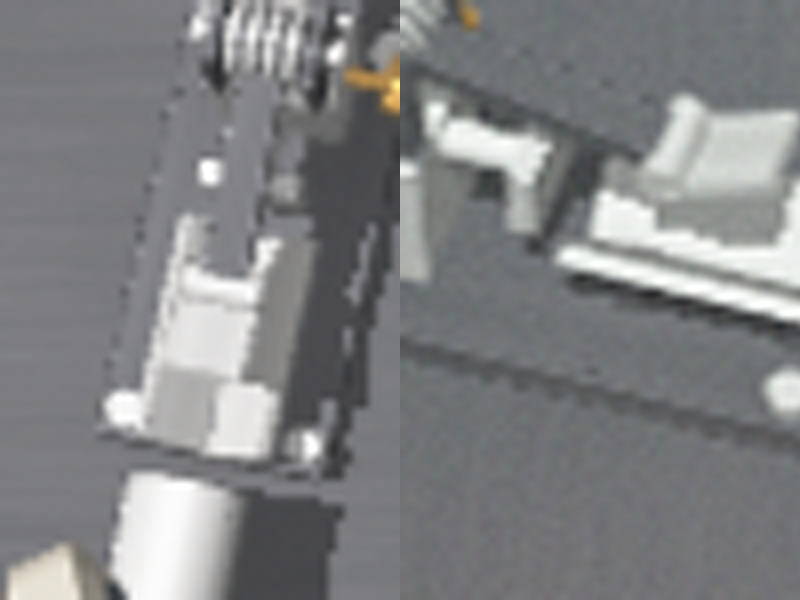

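The pipe end, centred at crop (187,480), sits about 1.2 px left of the trough centreline (~(198,480) after parallax). I'll shift 2.5 mm to −lat, then move over the open part of the V.

```bash
python3 -m inch '[[[0,-0.012,0,0,0,0],[-0.03,-0.012,0,0,0,0],[-0.06,-0.012,0,0,0,0],[-0.1,-0.012,0,0,0,0],[-0.13,-0.012,0,0,0,0],[-0.13,-0.012,0,0,0,0],[-0.13,-0.012,0,0,0,0]]]'
python3 -c "from h import *;where()"
python3 -m inch '[[[0,0,0.01,0,0,0],[0,0,0.01,0,0,0],[0,0,0.015,0,0,0],[0,0,0.015,0,0,0]]]'
python3 -c "from h import *;where()"
```

```text
clock: 7.78
eef_pos: [460.6, 179.7, 33.2]
tcp_rot: [3.142, 0.0, 2.935]
contact_force: [-0.3, -0.1, -3.0]
opening: 0.446
grasp_force: 61.5
end s 13.6 lat -1.2 axis z 53.9 F along -0.3 lat -0.1 z -3.0 clock 7.8 pitch,yaw [0.    2.935] tq [0.05 0.06 0.  ]
clock: 8.12
eef_pos: [460.0, 180.0, 30.2]
tcp_rot: [3.142, -0.0, 2.936]
contact_force: [0.3, 1.6, -1.0]
opening: 0.45
grasp_force: 61.6
end s 12.9 lat -1.1 axis z 50.9 F along -0.0 lat 1.6 z -1.0 clock 8.1 pitch,yaw [-0.     2.936] tq [ 0.12 -0.03  0.07]
```

```bash
python3 -m inch '[[[0,0.005,0.002,0,0,0],[0,0.005,0.005,0,0,0],[0,0.005,0.005,0,0,0]]]'
python3 -c "from h import *;where()"
python3 -m inch '[[[0,0.003,0.003,0,0,0],[0,0.003,0.006,0,0,0],[0,0.003,0.006,0,0,0]]]'
python3 -c "from h import *;where()"
```

```text
clock: 8.37
eef_pos: [460.3, 181.0, 29.2]
tcp_rot: [3.142, 0.0, 2.936]
contact_force: [0.0, 2.1, -1.0]
opening: 0.454
grasp_force: 61.6
end s 13.1 lat 0.0 axis z 49.9 F along -0.4 lat 2.1 z -1.0 clock 8.4 pitch,yaw [0.    2.936] tq [ 0.16 -0.01  0.17]
clock: 8.62
eef_pos: [460.6, 181.5, 28.0]
tcp_rot: [3.141, 0.0, 2.936]
contact_force: [-0.3, 1.3, 0.4]
opening: 0.451
grasp_force: 61.7
end s 13.2 lat 0.6 axis z 48.7 F along -0.6 lat 1.2 z 0.4 clock 8.6 pitch,yaw [0.    2.936] tq [ 0.25 -0.11  0.2 ]
```

```bash
python3 -m inch '[[[0,0.006,0.002,0,0,0],[0,0.006,0.004,0,0,0],[0,0.006,0.004,0,0,0]]]'
python3 -c "from h import *;where()"
python3 -m inch '[[[0,0.003,0.002,0,0,0],[0,0.003,0.004,0,0,0],[0,0.003,0.004,0,0,0]]]'
python3 -c "from h import *;where()"
```

```text
clock: 8.87
eef_pos: [460.7, 182.6, 27.2]
tcp_rot: [-3.142, 0.0, 2.936]
contact_force: [-0.2, 1.0, -0.7]
opening: 0.455
grasp_force: 61.6
end s 13.1 lat 1.7 axis z 47.9 F along -0.4 lat 0.9 z -0.7 clock 8.9 pitch,yaw [0.    2.936] tq [ 0.17 -0.09  0.08]
clock: 9.12
eef_pos: [460.7, 183.0, 26.4]
tcp_rot: [-3.141, -0.0, 2.936]
contact_force: [-0.7, -1.4, 0.2]
opening: 0.446
grasp_force: 61.7
end s 13.0 lat 2.0 axis z 47.1 F along -0.4 lat -1.5 z 0.2 clock 9.1 pitch,yaw [-0.     2.936] tq [-0.23 -0.13 -0.17]
```

The pipe nose is seated in the V, with lateral force flipping sign at lat ≈1.8. Now I'll slide it in.

```bash
python3 -m inch '[[[-0.02,-0.001,0,0,0,0],[-0.04,-0.001,0,0,0,0],[-0.06,-0.001,0,0,0,0],[-0.07,-0.001,0,0,0,0],[-0.07,-0.001,0,0,0,0]]]' >/dev/null
python3 -c "from h import *;where()"
python3 -m inch '[[[-0.01,0,0,0,0,0],[-0.02,0,0,0,0,0],[-0.03,0,0,0,0,0],[-0.04,0,0,0,0,0],[-0.04,0,0,0,0,0]]]' - 80 >/dev/null
python3 -c "from h import *;where()"
```

```text
end s 28.0 lat 2.1 axis z 47.2 F along 0.2 lat -2.8 z 0.6 clock 9.5 pitch,yaw [1.000e-03 2.935e+00] tq [-0.38 -0.33 -0.26]
end s 34.7 lat 1.9 axis z 47.0 F along -4.3 lat -1.5 z 3.0 clock 9.9 pitch,yaw [-1.000e-03  2.936e+00] tq [-0.09  0.39 -0.21]
```

```bash
python3 -m inch '[[[-0.01,-0.003,0,0,0,0],[-0.02,-0.003,0,0,0,0],[-0.03,-0.003,0,0,0,0],[-0.04,-0.003,0,0,0,0],[-0.04,-0.003,0,0,0,0]]]' >/dev/null
python3 -c "from h import *;where()"
python3 -m inch '[[[-0.01,0,0,0,0,0],[-0.02,0,0,0,0,0],[-0.03,0,0,0,0,0],[-0.04,0,0,0,0,0],[-0.04,0,0,0,0,0]]]' >/dev/null
python3 -c "from h import *;where()"
```

```text
end s 42.7 lat 1.7 axis z 47.2 F along -5.3 lat 0.4 z 3.8 clock 10.4 pitch,yaw [-1.000e-03  2.936e+00] tq [ 0.24  0.39 -0.08]
end s 49.8 lat 1.6 axis z 47.0 F along -8.0 lat 2.4 z 5.0 clock 10.8 pitch,yaw [-2.000e-03  2.936e+00] tq [0.48 0.71 0.01]
```

```bash
python3 -m inch '[[[-0.01,0.003,0,0,0,0],[-0.02,0.003,0,0,0,0],[-0.03,0.003,0,0,0,0],[-0.04,0.003,0,0,0,0],[-0.04,0.003,0,0,0,0]]]' >/dev/null
python3 -c "from h import *;where()"
python3 -m inch '[[[-0.01,0.002,0,0,0,0],[-0.02,0.002,0,0,0,0],[-0.03,0.002,0,0,0,0],[-0.04,0.002,0,0,0,0],[-0.04,0.002,0,0,0,0]]]' >/dev/null
python3 -c "from h import *;where()"
```

```text
end s 58.7 lat 2.0 axis z 47.2 F along -4.2 lat -0.3 z 5.3 clock 11.2 pitch,yaw [-1.000e-03  2.936e+00] tq [-0.09  0.42 -0.32]
end s 66.4 lat 2.1 axis z 47.3 F along -6.6 lat -2.1 z 6.9 clock 11.6 pitch,yaw [-2.000e-03  2.935e+00] tq [-0.29  0.55 -0.37]
```

```bash
w(){ python3 -c "from h import *;where()" | cut -c1-95; }
python3 -m inch '[[[-0.005,-0.002,0,0,0,0],[-0.01,-0.002,0,0,0,0],[-0.015,-0.002,0,0,0,0],[-0.015,-0.002,0,0,0,0]]]' >/dev/null; w
python3 -m inch '[[[-0.005,0,0,0,0,0],[-0.01,0,0,0,0,0],[-0.01,0,0,0,0,0],[-0.01,0,0,0,0,0]]]' >/dev/null; w
```

```text
end s 69.3 lat 2.0 axis z 47.3 F along -6.4 lat -0.9 z 7.0 clock 11.9 pitch,yaw [-2.000e-03  2.
end s 71.3 lat 2.0 axis z 47.4 F along -7.1 lat -0.5 z 7.2 clock 12.3 pitch,yaw [-1.000e-03  2.
```

```bash
cat > g.py <<'E'
import sys
from h import *
where(); f=r.sense()["contact_force"]; sys.exit(-(f[0]*U[0]+f[1]*U[1])>float(sys.argv[1]))
E
python3 -m inch '[[[-0.004,0,-0.003,0,0,0],[-0.004,0,-0.003,0,0,0],[-0.004,0,-0.003,0,0,0]]]' >/dev/null; python3 g.py 9 &&
python3 -m inch '[[[-0.004,0,0,0,0,0],[-0.008,0,0,0,0,0],[-0.008,0,0,0,0,0]]]' >/dev/null && python3 g.py 9 &&
python3 -m inch '[[[-0.004,0,0,0,0,0],[-0.008,0,0,0,0,0],[-0.008,0,0,0,0,0]]]' >/dev/null && python3 g.py 9 &&
python3 -m inch '[[[-0.004,0,0,0,0,0],[-0.008,0,0,0,0,0],[-0.008,0,0,0,0,0]]]' >/dev/null && python3 g.py 9
```

```text
end s 72.2 lat 1.9 axis z 47.8 F along -5.8 lat -1.2 z 4.5 clock 12.5 pitch,yaw [-1.000e-03  2.935e+00] tq [ 0.02  0.56 -0.37]False
```

```bash
sed -i 's/sys.exit(\(.*\))$/sys.exit(int(\1))/' g.py
python3 -m inch '[[[-0.004,0,0,0,0,0],[-0.008,0,0,0,0,0],[-0.008,0,0,0,0,0]]]' >/dev/null && python3 g.py 8 &&
python3 -m inch '[[[-0.004,0,0,0,0,0],[-0.008,0,0,0,0,0],[-0.008,0,0,0,0,0]]]' >/dev/null && python3 g.py 8 &&
python3 -m inch '[[[-0.004,0,0,0,0,0],[-0.008,0,0,0,0,0],[-0.008,0,0,0,0,0]]]' >/dev/null && python3 g.py 8
```

```text
end s 73.6 lat 1.9 axis z 47.7 F along -5.7 lat -0.1 z 3.9 clock 12.8 pitch,yaw [-2.000e-03  2.935e+00] tq [ 0.09  0.58 -0.33]
end s 75.3 lat 1.9 axis z 47.7 F along -5.9 lat -0.8 z 4.3 clock 13.0 pitch,yaw [-2.000e-03  2.935e+00] tq [ 0.12  0.61 -0.4 ]
end s 76.9 lat 1.9 axis z 47.8 F along -7.2 lat -0.7 z 3.9 clock 13.3 pitch,yaw [-2.000e-03  2.935e+00] tq [ 0.08  0.59 -0.4 ]
```

```bash

python3 -m inch '[[[-0.004,0,0,0,0,0],[-0.005,0,0,0,0,0],[-0.005,0,0,0,0,0]]]' >/dev/null && python3 g.py 8.5 &&
python3 -m inch '[[[-0.004,0,0,0,0,0],[-0.005,0,0,0,0,0],[-0.005,0,0,0,0,0]]]' >/dev/null && python3 g.py 8.5 &&
python3 -m inch '[[[-0.004,0,0,0,0,0],[-0.005,0,0,0,0,0],[-0.005,0,0,0,0,0]]]' >/dev/null && python3 g.py 8.5 &&
python3 -m inch '[[[-0.004,0,0,0,0,0],[-0.005,0,0,0,0,0],[-0.005,0,0,0,0,0]]]' >/dev/null && python3 g.py 8.5 &&
python3 -m inch '[[[-0.004,0,0,0,0,0],[-0.005,0,0,0,0,0],[-0.005,0,0,0,0,0]]]' >/dev/null && python3 g.py 8.5
```

```text
end s 77.7 lat 1.9 axis z 47.7 F along -6.8 lat -0.5 z 5.5 clock 13.5 pitch,yaw [-2.000e-03  2.935e+00] tq [ 0.12  0.68 -0.31]
end s 78.7 lat 1.9 axis z 47.7 F along -7.7 lat -0.1 z 6.3 clock 13.8 pitch,yaw [-2.000e-03  2.935e+00] tq [ 0.17  0.64 -0.32]
end s 79.7 lat 2.0 axis z 47.8 F along -7.5 lat 0.3 z 4.9 clock 14.0 pitch,yaw [-2.000e-03  2.935e+00] tq [ 0.19  0.62 -0.38]
end s 80.7 lat 1.9 axis z 47.8 F along -7.1 lat -0.2 z 5.8 clock 14.3 pitch,yaw [-2.000e-03  2.935e+00] tq [ 0.16  0.75 -0.35]
end s 81.7 lat 2.0 axis z 47.8 F along -7.1 lat 1.1 z 5.7 clock 14.5 pitch,yaw [-2.000e-03  2.935e+00] tq [ 0.18  0.72 -0.32]
```

```bash

python3 -m inch '[[[-0.004,0,-0.002,0,0,0],[-0.005,0,-0.002,0,0,0],[-0.005,0,-0.002,0,0,0]]]' >/dev/null && python3 g.py 8.5 &&
python3 -m inch '[[[-0.004,0,0,0,0,0],[-0.005,0,0,0,0,0],[-0.005,0,0,0,0,0]]]' >/dev/null && python3 g.py 8.5 &&
python3 -m inch '[[[-0.004,0,0,0,0,0],[-0.005,0,0,0,0,0],[-0.005,0,0,0,0,0]]]' >/dev/null && python3 g.py 8.5 &&
python3 -m inch '[[[-0.004,0,0,0,0,0],[-0.005,0,0,0,0,0],[-0.005,0,0,0,0,0]]]' >/dev/null && python3 g.py 8.5 &&
python3 -m inch '[[[-0.004,0,0,0,0,0],[-0.005,0,0,0,0,0],[-0.005,0,0,0,0,0]]]' >/dev/null && python3 g.py 8.5
```

```text
end s 82.7 lat 1.9 axis z 48.1 F along -6.0 lat -0.6 z 4.4 clock 14.8 pitch,yaw [-2.000e-03  2.935e+00] tq [ 0.09  0.67 -0.34]
end s 83.7 lat 1.9 axis z 48.1 F along -6.4 lat -1.2 z 5.3 clock 15.0 pitch,yaw [-2.000e-03  2.935e+00] tq [ 0.12  0.67 -0.41]
end s 84.7 lat 1.9 axis z 48.1 F along -6.7 lat -0.3 z 5.0 clock 15.3 pitch,yaw [-2.000e-03  2.935e+00] tq [ 0.11  0.71 -0.38]
end s 85.7 lat 1.9 axis z 48.1 F along -6.9 lat -0.3 z 4.4 clock 15.5 pitch,yaw [-2.000e-03  2.935e+00] tq [ 0.15  0.71 -0.33]
end s 86.0 lat 1.9 axis z 48.0 F along -10.0 lat 0.2 z 7.3 clock 15.8 pitch,yaw [-0.003  2.935] tq [ 0.39  1.02 -0.42]
```

```bash

python3 -m inch '[[[-0.002,0,0,0,0,0],[-0.002,0,0,0,0,0],[-0.002,0,0,0,0,0]]]' >/dev/null && python3 g.py 11.5 &&
python3 -m inch '[[[-0.002,0,0,0,0,0],[-0.002,0,0,0,0,0],[-0.002,0,0,0,0,0]]]' >/dev/null && python3 g.py 12.5
```

```text
end s 86.0 lat 1.9 axis z 48.0 F along -11.1 lat 1.6 z 7.2 clock 16.0 pitch,yaw [-0.004  2.935] tq [ 0.51  1.28 -0.37]
end s 86.0 lat 1.9 axis z 48.0 F along -12.2 lat 2.1 z 8.8 clock 16.3 pitch,yaw [-0.005  2.935] tq [ 0.63  1.45 -0.34]
```

```bash

python3 -m inch '[[[-0.002,0,0,0,0,0],[-0.002,0,0,0,0,0],[-0.002,0,0,0,0,0]]]' >/dev/null; python3 g.py 15 && python3 -m inch '[[[0,0,0,0,0,0],[0,0,0,0,0,0],[0,0,0,0,0,0],[0,0,0,0,0,0],[0,0,0,0,0,0],[0,0,0,0,0,0],[0,0,0,0,0,0]]]' 0.6; python3 g.py 15
```

```text
end s 86.0 lat 1.8 axis z 48.0 F along -13.6 lat 3.5 z 10.1 clock 16.5 pitch,yaw [-0.005  2.935] tq [ 0.81  1.69 -0.36]
clock: 17.12
eef_pos: [535.1, 167.5, 27.5]
tcp_rot: [3.142, 0.0, 2.936]
contact_force: [0.4, -0.5, 0.2]
opening: 0.802
grasp_force: 0.0
end s 89.1 lat 2.0 axis z 48.2 F along 0.5 lat -0.4 z 0.2 clock 17.1 pitch,yaw [0.    2.936] tq [ 0.03 -0.    0.02]
```

```bash

python3 -m inch '[[[0,0,-0.03,0,0,0],[0,0,-0.1,0,0,0],[0,0,-0.25,0,0,0],[0,0,-0.45,0,0,0],[0,0,-0.65,0,0,0],[0.3,0,-0.8,0,0,0],[0.5,0,-0.8,0,0,0],[0.5,0,-0.8,0,0,0]]]'
python3 -m inch '[[[0.2,0.2,0,0,0,0],[0.2,0.4,0,0,0,0],[0.2,0.6,0,0,0,0],[0.2,0.8,0,0,0,0],[0.2,0.8,0,0,0,0],[0.2,0.8,0,0,0,0]]]'
python3 - <<'E'
from h import *
t=r.grab_frame("top")[:,:,::-1];s=r.grab_frame("side")[:,:,::-1]
cv2.imwrite("pics/a5.png",np.hstack([crop(t,250,165,60,120,5),crop(s,225,230,100,120,5)]))
E
```

```text
clock: 17.78
eef_pos: [434.5, 188.0, 189.3]
tcp_rot: [3.141, 0.0, 2.935]
contact_force: [0.1, 0.5, -0.4]
opening: 0.795
grasp_force: 0.0
clock: 18.28
eef_pos: [430.8, 355.1, 187.8]
tcp_rot: [3.141, 0.001, 2.939]
contact_force: [-0.8, -1.6, -0.2]
opening: 0.805
grasp_force: 0.0
```

View pics/a5.png

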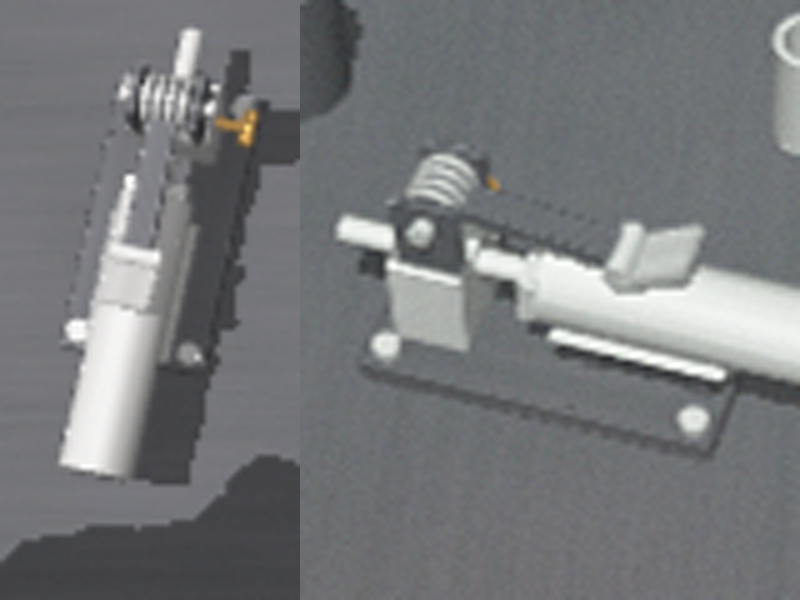

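The pipe lies down in the trough with the shoe on it (side crop (640,285)) and its end against the stop plate at (530,285). The stop rod tip is still at top px row ~170.6, so it did not move.

```bash
python3 -c "
from rig import r
print(r.sign_off())"
```

```text
the job is handed in; nothing more can be done
None
```

The job is handed in: the pipe lies in the trough under the hold-down arm with its end against the stop, and in the final pictures the stop had not moved. It was pressed home at about 14 N along the trough, roughly half of that drag, then let go and the arm backed clear, at about 18 s of the 67 s allowed.

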